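Put the washed drip tray back into the coffee machine

TASK

The coffee machine's drip tray has been washed and lies on the draining board. Put it back: slide it, grate up and rear end first, along the ledge under the brewing head and into the low bay at the foot of the machine without jamming it against the underside, and press it gently home until the sprung catch inside has clicked and holds it, no harder than that, so that the rubber buffer behind is not crushed. Then let go. Leave the mustard jar, the pepper mill and the salt shaker standing where they are.

Things in the scene. Friction and masses are not known exactly. Their poses are not given: they have to be found in the camera images.
- tray_mid (a point): Centre of the drip tray, half-way up. Black plastic, steel slotted grate fixed in its top (closed), 180 mm long, 28 mm high, 0.3 to 0.45 kg. Lies level on the draining board, which is 5 mm above z = 0. Axes: x along the tray from front to rear, y to its left, z up out of the grate. The guide ribs along its sides are 120 mm apart outside; the front panel is 126 mm wide.
- tray: The same tray as a solid; origin under its centre, axes as for tray_mid.
- tray_rear (a point): Middle of the tray's rear end, 90 mm behind tray_mid, same height and axes. This end goes into the machine first. The ribs taper inward over its last 13 mm; before that each has a 6 mm long tooth and then a 20 mm long notch, in which the catch roller rests.
- tray_grip (a point): Centre of the tray's pull grip, to be taken from above: a black block in front of the front panel, 24 mm wide (along y), 28 mm deep (along x), 32 mm high, its foot 3.5 mm above the tray's underside, its top 8 mm above the grate. The point lies 107 mm in front of tray_mid and 19.5 mm above the underside. Axes as for tray_mid.
- machine: Compact steel and black coffee machine, fixed, 160 mm wide, 0.28 m high. Origin on the worktop, at mid width, in the plane of the column's front face. x points from its front to its rear (the way the tray goes in), y to its left. Before the column a 5 mm high ledge, on which the tray's underside slides, reaches forward to x = -0.12, with a small ramp before it to x = -0.14.
- guides (a point): Mid-way between the front tips of the two low side guides on the ledge, at the ledge's top (machine x = -0.117); axes as the machine. The guides are 24 mm high and 147 mm apart here, narrow to 125 mm at machine x = -0.075 and run so to the bay.
- bay (a point): Middle of the bay's mouth at the foot of the column, on the ledge (machine x = 0, z = 0.005); axes as the machine. The bay is 125 mm wide and 35 mm high: a tray lying on the ledge has 7 mm of air above it. At home tray_rear is 29 to 69 mm past this mouth: catch and buffer sit out of sight on an adjustable bracket, set differently each time, so that home must be felt.
- machine_hood: All that overhangs the tray, frame as the machine: the column above the bay (underside z = 0.040, from x = 0), the brewing head (from x = -0.064 rearward, underside z = 0.19, 164 mm wide, top 0.28 with a rail and a cup on it) and the twin spout below it (x = -0.056 to 0, lower end z = 0.142).
- catch_l (a joint): Left sprung roller in the bay's wall: 0 m when out (no tray, or in the tray's notch), 0.003 when pressed back by the tray's rib. The tray meets both rollers some 20 mm before home; passing them takes a push of up to 9 N, sliding friction included; then they snap out behind the teeth, the push falls to nothing, and they hold the tray against a light pull.
- catch_r (a joint): Right sprung roller, likewise.
- buffer (a joint): Rubber buffer at the back of the bay: 0 m when free, grows as the tray's rear end squeezes it, 5 N per mm. The tray meets it as the catch snaps in, and at home rests against it (0.0005 to 0.001), pressed back by it against the catch. From there a push of 10 N on the tray, friction included, gives about 0.0017; one of some 13 N gives 0.0022, which is too hard.
- mustard: Bystander: mustard jar with a red lid, 56 mm wide, 85 mm high, upright on the worktop; origin under its centre.
- mill: Bystander: wooden pepper mill, 58 mm thick, 135 mm high, upright on the worktop; origin under its centre.
- salt: Bystander: salt shaker with a grey domed cap, 44 mm wide, 90 mm high, upright on the worktop; origin under its centre.

How it is judged:
By the outcome, as a careful person would: the job done as asked, in the order asked, and still so for the second after the job is handed in, with the robot touching nothing.
It also fails if it takes over 64 s, if anything falls off the work surface, if the arm or the gripper's body presses on something with over 40 N, if the wrist force passes 120 N, or if a joint passes its speed limit or range.

ROBOT

A 7-joint arm with a two-finger parallel gripper is mounted at the origin on a cart in front of the work surface, level with it; the furniture and walls round the work are solid. World frame = base frame: x ahead of the robot, y to its left, z up, the work surface at z = 0. Lengths are in m, angles in rad, forces in N, time in s.
With the tool pointing down it reaches from about 0.4 to 0.875 m from the base axis. Payload 19.3 kg.
Tool frame: the origin (TCP) lies on the front face of the gripper's body, between the roots of the fingers; the fingertips stand 73 mm ahead of it and the grasp point (between the pads) lies 54 mm ahead of it (ctrl.tcp_to_tips is the distance from the TCP to the fingertips, in m); z points along the fingers, y is the direction in which the jaws open and shut (so a half turn about z gives the same grasp; the last joint's range is limited). The gripper opens to 85 mm and grips with 20 to 120 N. Pads are 22 mm wide; open, the fingers measure 114 mm over their backs; the gripper's body (76 mm by 85 mm) begins 54 mm behind the grasp point. The pads swing forward as they close: fully open they stand 13 mm farther back than shut.
Start: joints at [1.031, 0.521, -0.036, 1.599, 0.021, 1.021, -0.113], TCP at [0.283, -0.557, 0.304] pointing down, gripper open.
Joint ranges: [-2.91, 2.91], [-0.3, 2.13], [-1.5, 1.42], [0.17, 2.43], [-1.26, 4.41], [0.16, 1.93], [-2.52, 2.52]. Speed limits (rad/s): [1.89, 1.89, 2.39, 2.39, 3.01, 3.01, 3.01].

INTERFACE

Orientations are given as a unit quaternion [w, x, y, z].
In Python, from cell import sense, eyes, job, models, ctrl gives the robot as it stands. The module is installed in compiled form; this text tells all that it offers.
- The arm moves only by the tool send_rows, never from a script. Its argument "motion" is a list of rows, each a list of 5 numbers: the shift along the tool's x, y, z in cm, then the turn about the tool's z in degrees, then the finger opening in cm, from 0 to 8.54. A call has 1 to 12 rows; each row is the pose to reach, as a shift and turn from the pose commanded when the call began, along the tool's axes at that moment; what a row does not reach only later rows make up. A row lasts 1/10 s, in which the tool goes at most 50 mm and 8.59 degrees, less where a joint would pass 70% of its speed; a pose out of reach is approached as far as the arm can. A call with a gripper value outside its range is refused whole. The fingers move at their own pace and stop on an object; "grip_force" is the grip in N (left out, the last holds). Time passes only in rows, so rows that repeat a pose let the fingers close. It gives the time, the measured TCP pose, the force and the opening at its end, in the units of the state.
- sense(): the state, without advancing time (a new reading comes with each control period).
- eyes.camera(name): name is "scene" or "top"; returns (picture, depth): 400x640x3 uint8, blue, green, red; 400x640 float32, m along the optical axis (not along the pixel's ray), 0 where there is no reading.
- eyes.camera_model(name): a dict with "K" (3x3 intrinsics, pixels), "k1" (the pictures are not rectified: a ray, as slopes to the right and down, at radius r is drawn at 1 + k1 r^2 times it, then the intrinsics apply), "world_from_camera" (4x4, takes a point from camera to world coordinates). Camera axes: x right, y down, z forward; pixel columns grow to the right and rows downward; lengths in m; the calibration is good to about 2 mm. A picture is of the moment at which its call begins. camera_model takes no time and is no camera call.
- job.job_done(): hands the job in, once; it reports no verdict.
Trained networks look in the newest picture that a camera, given by its name, has taken for a name from the list of things; names that differ only in an ending like _2 or _b are one class to them, and where a whole thing is asked for, a point or a joint stands for the part that bears it (a point fixed in the world has none). Each returns a list of dicts, best first, with "conf" (0 to 1); they miss things now and then, are a little off and sometimes report something else, mostly with a low value. They report only what shows in the picture. A call takes as long as a camera call.
- models.cut_out(camera, target): "mask" (400x640 bool, what is visible of it).
- models.pinpoint(camera, target): "point" ([x, y, z] in m, in the coordinates of the camera as it stood for that picture, good to about 4 mm: a listed point, or the origin of a listed thing).
The state is a dict: "clock": time; "joint_positions": joint angles; "joint_vel": joint speeds; "joint_efforts": joint torques, N m; "tool_pos": TCP position; "tcp_rot": TCP orientation; "force": force on the tool from outside, world axes, zero at the start; "ft_torque": the same for the moment, N m; "width": finger opening in m.
Only numpy, scipy, OpenCV 4.12 (cv2) and the standard library are available. Lean on these libraries where they do the work, as an engineer would, in place of code of your own. Each camera call takes 0.05 s, during which the arm holds its last target.

## Working session

There is one attempt and no reset: what is moved stays moved. The work goes in short steps, Python scripts to look and compute and a tool call to move; the robot and the scene stay as the last step left them, time stands still between calls to the robot, and variables do not carry over. Pictures are saved under pics/ and viewed, and the job is handed in when it is done.

Besides the shell and the picture viewer there is one more tool, called after "Emit:" by a JSON object that holds its "name" and its "arguments". send_rows: Moves the arm, as the interface text tells. Its arguments: {"type":"object","properties":{"motion":{"type":"array","items":{"type":"array","items":{"type":"number"}}},"grip_force":{"type":"number"}},"required":["motion"]}

```bash
mkdir -p pics
cat > h.py <<'E'
import numpy as np, cv2
from scipy.spatial.transform import Rotation as R
from cell import sense, eyes, job, models, ctrl
def tow(cam,p):
    T=np.array(eyes.camera_model(cam)["world_from_camera"]); return T[:3,:3]@np.array(p)+T[:3,3]
def cloud(cam,depth):
    m=eyes.camera_model(cam);K=np.array(m["K"]);k=m["k1"];T=np.array(m["world_from_camera"])
    u,v=np.meshgrid(np.arange(640),np.arange(400))
    pts=np.stack([u,v],-1).reshape(-1,1,2).astype(np.float64)
    n=cv2.undistortPoints(pts,K,np.array([k,0,0,0,0.])).reshape(400,640,2)
    P=np.dstack([n*depth[...,None],depth])
    return P@T[:3,:3].T+T[:3,3]
E
python3 - <<'E'
from h import *
s=sense();print({k:np.round(v,3) for k,v in s.items()},ctrl.tcp_to_tips)
for c in("scene","top"):
    p,d=eyes.camera(c);cv2.imwrite(f"pics/{c}0.png",p);np.save(f"{c}0.npy",d)
    for t in ["tray_mid","tray_rear","tray_grip","machine","guides","bay","mustard","mill","salt"]:
        r=models.pinpoint(c,t)
        print(c,t,[(np.round(tow(c,x["point"]),4),round(x["conf"],2)) for x in r[:2]])
E
```

```text
{'clock': np.float64(0.0), 'joint_positions': array([ 1.031,  0.522, -0.036,  1.6  ,  0.021,  1.021, -0.113]), 'joint_vel': array([ 0.001, -0.001, -0.001,  0.   , -0.003, -0.   ,  0.001]), 'joint_efforts': array([-1.0000e-03, -9.2707e+01,  1.9800e+00, -3.6993e+01,  1.8000e-02,
        8.0000e-03, -0.0000e+00]), 'tool_pos': array([ 0.283, -0.557,  0.303]), 'tcp_rot': array([-0.001,  0.973,  0.233, -0.   ]), 'force': array([0.074, 0.322, 0.015]), 'ft_torque': array([ 0.005, -0.046, -0.03 ]), 'width': np.float64(0.085)} 0.0726
scene tray_mid [(array([ 0.5598, -0.2259,  0.0192]), 0.84)]
scene tray_rear [(array([ 0.6426, -0.2639,  0.0187]), 0.92)]
scene tray_grip [(array([ 0.4685, -0.1855,  0.0204]), 0.95)]
scene machine [(array([ 0.6652,  0.2458, -0.0016]), 0.67)]
scene guides [(array([0.5503, 0.2399, 0.0023]), 0.73), (array([ 0.4667, -0.1829,  0.0211]), 0.49)]
scene bay [(array([0.6635, 0.2431, 0.0058]), 0.85)]
scene mustard [(array([ 0.5593, -0.0297, -0.0024]), 0.86)]
scene mill [(array([ 6.712e-01, -4.450e-02, -5.000e-04]), 0.61), (array([0.5493, 0.2381, 0.0052]), 0.55)]
scene salt [(array([ 0.7841, -0.021 ,  0.0026]), 0.7)]
top tray_mid []
top tray_rear [(array([ 0.6355, -0.2671,  0.0223]), 0.78), (array([0.6611, 0.2423, 0.0007]), 0.39)]
top tray_grip [(array([ 0.4633, -0.1838,  0.024 ]), 0.67), (array([ 0.6383, -0.2674,  0.0194]), 0.61)]
top machine [(array([0.6607, 0.2433, 0.0008]), 0.68)]
top guides [(array([ 0.5458,  0.235 , -0.0013]), 0.8), (array([ 5.594e-01, -3.010e-02,  5.000e-04]), 0.72)]
top bay [(array([0.6622, 0.2442, 0.0062]), 0.75), (array([ 0.4638, -0.182 ,  0.0259]), 0.22)]
top mustard [(array([ 5.603e-01, -3.150e-02,  4.000e-04]), 0.8)]
top mill [(array([ 0.6691, -0.0437,  0.0024]), 0.73)]
top salt [(array([ 7.794e-01, -1.490e-02,  7.000e-04]), 0.75), (array([ 0.5564, -0.2296,  0.0067]), 0.39)]
```

View pics/scene0.png

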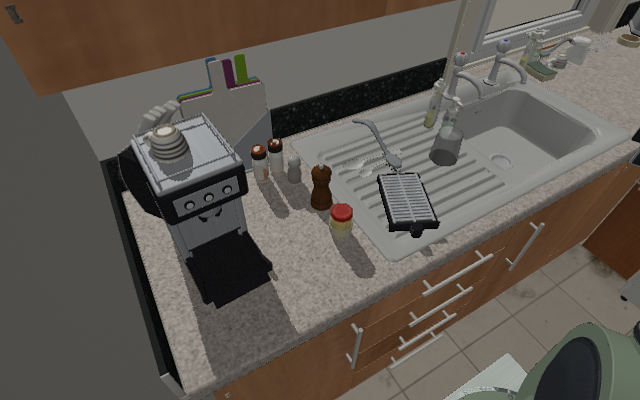

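View pics/top0.png

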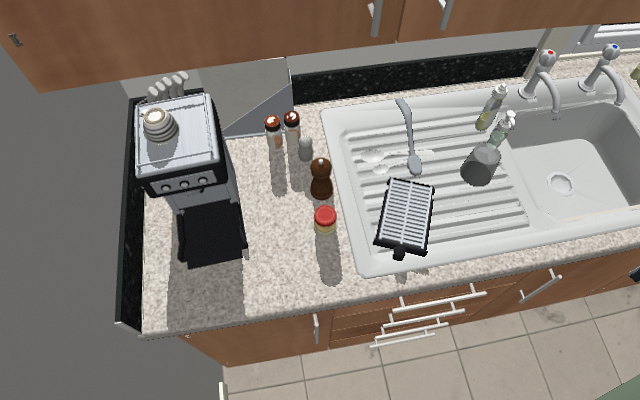

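The scene picture shows the machine at left with its ledge around (230,270). The tray is at (408,200) with its grip at (418,230) nearest the robot. The jar, mill and salt shaker stand between them at about (341,218), (321,187) and (294,170). Next I'll refine the poses with depth.

Run:
```python
from h import *
for c in("scene","top"):
    d=np.load(f"{c}0.npy");P=cloud(c,d)
    eyes.camera(c)
    for t in ["tray","machine"]:
        r=models.cut_out(c,t)
        if not r: print(c,t,None);continue
        m=r[0]["mask"]&(d>0)
        m2=cv2.erode(m.astype(np.uint8),np.ones((3,3)))>0
        Q=P[m2]
        if t=="tray":
            g=Q[(Q[:,2]>.027)&(Q[:,2]<.05)]
            print(c,"conf",r[0]["conf"],len(g),"z med",np.median(Q[:,2]),cv2.minAreaRect((g[:,:2]*1000).astype(np.float32)))
            a=Q[(Q[:,2]>.012)&(Q[:,2]<.05)];print(cv2.minAreaRect((a[:,:2]*1000).astype(np.float32)))
            g2=g[(g[:,2]<.036)];mu=g2[:,:2].mean(0);w,v=np.linalg.eigh(np.cov((g2[:,:2]-mu).T));print(mu,np.degrees(np.arctan2(v[1,1],v[0,1])))
        else:
            print(c,"machine",r[0]["conf"],m.sum())
            for lo,hi in((-.01,.012),(.018,.032),(.05,.14),(.2,.27),(.27,.29)):
                g=Q[(Q[:,2]>lo)&(Q[:,2]<hi)]
                if len(g)>20:print(lo,hi,len(g),cv2.minAreaRect((g[:,:2]*1000).astype(np.float32)),np.percentile(g,[1,99],axis=0).round(3).tolist())
            # faces facing -x: fit
            for lo,hi in((.06,.13),(.2,.265)):
                g=Q[(Q[:,2]>lo)&(Q[:,2]<hi)]
                # front: min x per y-bin
                f=[]
                for y in np.arange(.16,.33,.005):
                    b=g[abs(g[:,1]-y)<.0025]
                    if len(b)>5:f.append((y,np.percentile(b[:,0],20)))
                f=np.array(f)
                if len(f)>4:
                    k=np.polyfit(f[:,0],f[:,1],1);print("front",lo,hi,"yaw",np.degrees(np.arctan(-k[0])),np.abs(np.polyval(k,f[:,0])-f[:,1]).round(4),f.round(3).tolist())
```

```text
scene conf 0.96 2254 z med 0.032121980007036366 ((547.2528686523438, -221.5044708251953), (121.30357360839844, 211.65554809570312), 65.03330993652344)
((547.4591064453125, -220.640869140625), (122.92878723144531, 211.66921997070312), 65.36044311523438)
[ 0.55058496 -0.22033147] 154.80716142088613
scene machine 0.31 767
0.018 0.032 55 ((543.2802734375, -16.8104248046875), (42.77614212036133, 10.829798698425293), 54.97582244873047) [[0.534, -0.036, 0.018], [0.558, -0.002, 0.032]]
0.05 0.14 469 ((557.6571044921875, -27.428882598876953), (45.941375732421875, 50.443363189697266), 6.631958961486816) [[0.535, -0.05, 0.05], [0.579, -0.003, 0.087]]
top conf 0.89 3081 z med 0.03226746520820012 ((544.2561645507812, -223.1463165283203), (118.35807037353516, 211.04690551757812), 65.36009216308594)
((545.1484375, -221.81808471679688), (119.87432861328125, 211.78167724609375), 65.96902465820312)
[ 0.55098724 -0.22590535] 154.76881811912844
top machine 0.69 13385
-0.01 0.012 3117 ((601.7632446289062, 239.89280700683594), (160.8016815185547, 153.68643188476562), 1.848630666732788) [[0.523, 0.173, -0.
[... 1478 characters left out ...]
0.0013 0.0005 0.0003 0.0006 0.0008 0.0028 0.0049
 0.004  0.0008 0.0004 0.     0.0002 0.0026 0.0045 0.004  0.0002 0.0003
 0.0006 0.0006 0.0012 0.0037 0.0015 0.0006 0.0008 0.0012 0.0016 0.003
 0.003  0.0043] [[0.16, 0.615], [0.165, 0.611], [0.17, 0.607], [0.175, 0.607], [0.18, 0.605], [0.185, 0.604], [0.19, 0.604], [0.195, 0.603], [0.2, 0.601], [0.205, 0.598], [0.21, 0.599], [0.215, 0.601], [0.22, 0.601], [0.225, 0.602], [0.23, 0.601], [0.235, 0.598], [0.24, 0.596], [0.245, 0.596], [0.25, 0.599], [0.255, 0.599], [0.26, 0.599], [0.265, 0.599], [0.27, 0.597], [0.275, 0.594], [0.28, 0.596], [0.285, 0.597], [0.29, 0.597], [0.295, 0.597], [0.3, 0.597], [0.305, 0.598], [0.31, 0.598], [0.315, 0.599]]
```

```bash
cat >> h.py <<'E'
def go(x,y,z,yaw):
    s=sense();q=s["tcp_rot"];M=R.from_quat([q[1],q[2],q[3],q[0]]).as_matrix()
    d=M.T@(np.array([x,y,z])-s["tool_pos"])*100
    cur=np.degrees(np.arctan2(M[1,0],M[0,0]))
    print("at",np.round(s["tool_pos"],4),"yaw",round(cur,2),"shift cm",d.round(2),"turn",round(-(yaw-cur),2),"tilt",M[:,2].round(4),"F",np.round(s["force"],2),"w",round(s["width"],4),"t",s["clock"])
E
python3 - <<'E'
from h import *
go(.464,-.184,.18,-25); go(.464,-.184,.085,-25)
E
```

```text
at [ 0.2829 -0.5573  0.3039] yaw 26.91 shift cm [ 33.04 -25.09  12.39] turn 51.91 tilt [ 0.  0. -1.] F [-0.03 -0.    0.44] w 0.0855 t 1.3
at [ 0.2829 -0.5573  0.3039] yaw 26.91 shift cm [ 33.04 -25.09  21.89] turn 51.91 tilt [ 0.  0. -1.] F [-0.03 -0.    0.44] w 0.0855 t 1.3
```

Emit:
{"name": "send_rows", "arguments": {"motion": [[3,-2.3,1.1,4.7,5],[6,-4.6,2.2,9.4,5],[9,-6.8,3.4,14.2,5],[12,-9.1,4.5,18.9,5],[15,-11.4,5.6,23.6,5],[18,-13.7,6.8,28.3,5],[21,-15.9,7.9,33,5],[24,-18.2,9,37.8,5],[27,-20.5,10.1,42.5,5],[30,-22.8,11.3,47.2,5],[33,-25.1,12.4,51.9,5],[33,-25.1,12.4,51.9,5]]}}

```text
clock: 2.5
tool_pos: [0.4654, -0.1791, 0.1787]
tcp_rot: [-0.001, 0.977, -0.214, -0.001]
force: [0.1, -0.6, 0.5]
width: 0.0499
```

Run:
```python
from h import *
p,d=eyes.camera("top");cv2.imwrite("pics/top1.png",cv2.resize(p[120:320,270:520],None,fx=3,fy=3)[:600])
p,d=eyes.camera("scene");cv2.imwrite("pics/scene1.png",cv2.resize(p[100:300,280:530],None,fx=3,fy=3)[:600])
go(.464,-.184,.085,-25)
```

```text
at [ 0.4638 -0.1834  0.1797] yaw -24.83 shift cm [0.05 0.04 9.47] turn 0.17 tilt [-5.e-04  0.e+00 -1.e+00] F [ 0.86 -0.04  0.7 ] w 0.0499 t 2.6
```

View pics/top1.png

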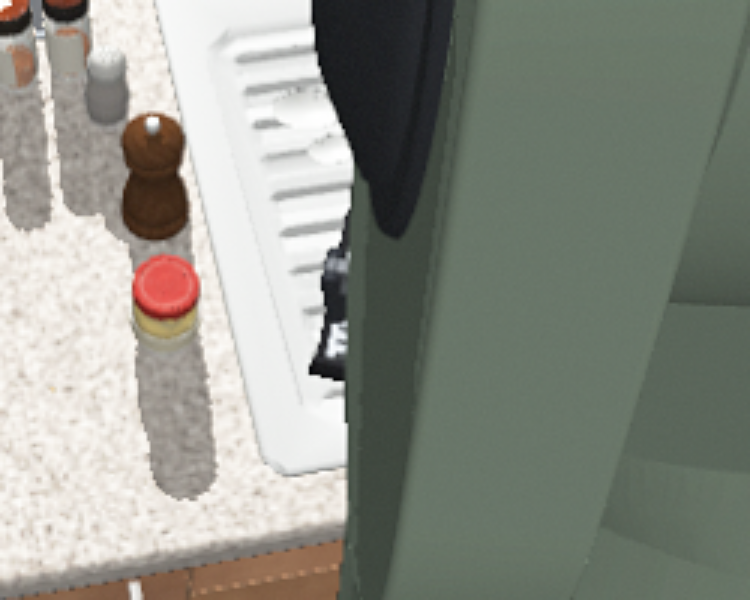

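View pics/scene1.png

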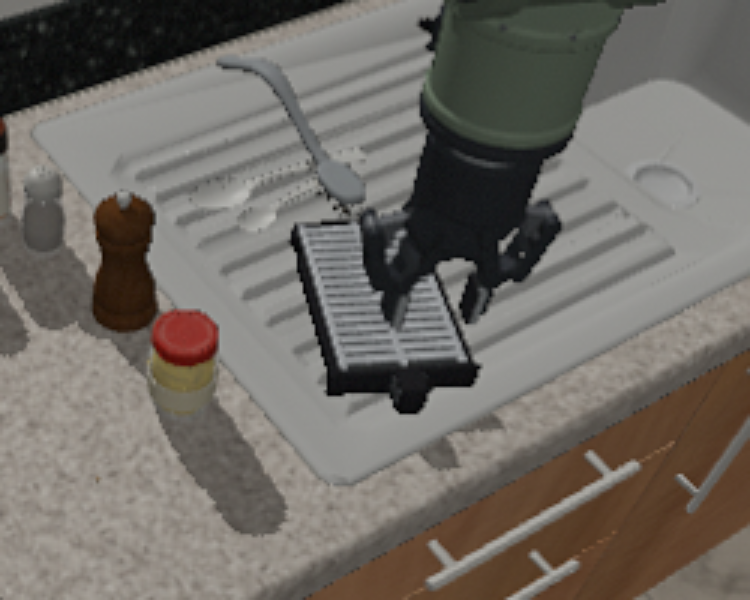

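The scene crop shows the open fingers at (400,300) and (475,300), above and along the line of the tray's grip at (408,390). The jar and the mill are well clear. I'm descending now.

Emit:
{"name": "send_rows", "arguments": {"motion": [[0.05,0.04,2,0.2,5],[0.05,0.04,4,0.2,5],[0.05,0.04,6,0.2,5],[0.05,0.04,7.5,0.2,5],[0.05,0.04,8.5,0.2,5],[0.05,0.04,9,0.2,5],[0.05,0.04,9.4,0.2,5],[0.05,0.04,9.4,0.2,5]]}}

```text
clock: 3.4
tool_pos: [0.4638, -0.1849, 0.086]
tcp_rot: [0.0, 0.976, -0.218, 0.0]
force: [-0.6, -0.4, -0.5]
width: 0.0499
```

Run:
```python
from h import *
p,d=eyes.camera("scene");cv2.imwrite("pics/scene2.png",cv2.resize(p[150:270,350:500],None,fx=5,fy=5)[:600])
go(.464,-.184,.085,-25)
```

```text
at [ 0.4639 -0.1849  0.0862] yaw -25.19 shift cm [-0.03 -0.08  0.12] turn -0.19 tilt [ 4.e-04 -1.e-04 -1.e+00] F [-0.26  0.6  -0.02] w 0.0498 t 3.45
```

View pics/scene2.png

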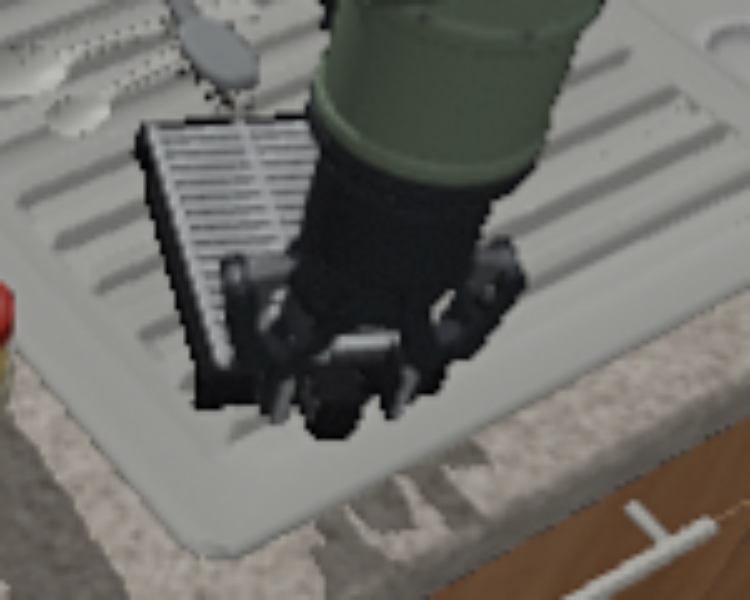

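The crop shows the fingers straddling the grip block at (330,410), with the finger tips at (275,410) and (400,405). I'll move back 2 mm and close.

Emit:
{"name": "send_rows", "arguments": {"motion": [[-0.2,0,0.1,0,5],[-0.2,0,0.1,0,4],[-0.2,0,0.1,0,3],[-0.2,0,0.1,0,2],[-0.2,0,0.1,0,1.5],[-0.2,0,0.1,0,1.5],[-0.2,0,0.1,0,1.5],[-0.2,0,0.1,0,1.5],[-0.2,0,0.1,0,1.5]], "grip_force": 100}}

```text
clock: 4.35
tool_pos: [0.4622, -0.1838, 0.0854]
tcp_rot: [-0.0, 0.976, -0.218, 0.0]
force: [-2.5, 1.0, 12.0]
width: 0.0222
```

Run:
```python
from h import *
go(.464,-.184,.085,-25)
```

```text
at [ 0.4622 -0.1838  0.0854] yaw -25.16 shift cm [ 0.18 -0.06  0.04] turn -0.16 tilt [ 4.e-04 -0.e+00 -1.e+00] F [-2.51  0.99 12.04] w 0.0222 t 4.35
```

Emit:
{"name": "send_rows", "arguments": {"motion": [[0,0,-0.3,0,1.5],[0,0,-0.8,0,1.5],[0,0,-1.5,0,1.5],[0,0,-2.5,0,1.5],[0,0,-4,0,1.5],[0,0,-5.5,0,1.5],[0,0,-7,0,1.5],[0,0,-8.5,0,1.5],[0,0,-10,0,1.5],[0,0,-11.5,0,1.5],[0,0,-12.5,0,1.5],[0,0,-12.5,0,1.5]]}}

```text
clock: 5.55
tool_pos: [0.4624, -0.184, 0.2113]
tcp_rot: [0.0, 0.976, -0.218, 0.001]
force: [0.5, 0.5, -3.5]
width: 0.0224
```

Run:
```python
from h import *
for c in("scene","top"):
    p,d=eyes.camera(c);cv2.imwrite(f"pics/{c}3.png",cv2.resize(p[100:300,280:530],None,fx=3,fy=3)[:600])
    P=cloud(c,d)
    for t in("tray_mid","tray_rear","tray_grip"):
        print(c,t,[(tow(c,r["point"]).round(4),round(r["conf"],2)) for r in models.pinpoint(c,t)[:1]])
go(.464,-.184,.085,-25)
print(sense()["ft_torque"])
```

```text
scene tray_mid [(array([ 0.5601, -0.2301,  0.1436]), 0.56)]
scene tray_rear [(array([ 0.6428, -0.265 ,  0.1468]), 0.58)]
scene tray_grip [(array([ 0.4657, -0.1836,  0.1511]), 0.82)]
top tray_mid [(array([ 0.5605, -0.0306,  0.0009]), 0.41)]
top tray_rear []
top tray_grip []
at [ 0.4619 -0.1838  0.2095] yaw -25.19 shift cm [ 0.21 -0.08 12.45] turn -0.19 tilt [-8.e-04  2.e-04 -1.e+00] F [ 0.55  0.22 -3.37] w 0.0223 t 5.95
[ 0.17826288  0.33277684 -0.00265918]
```

View pics/scene3.png

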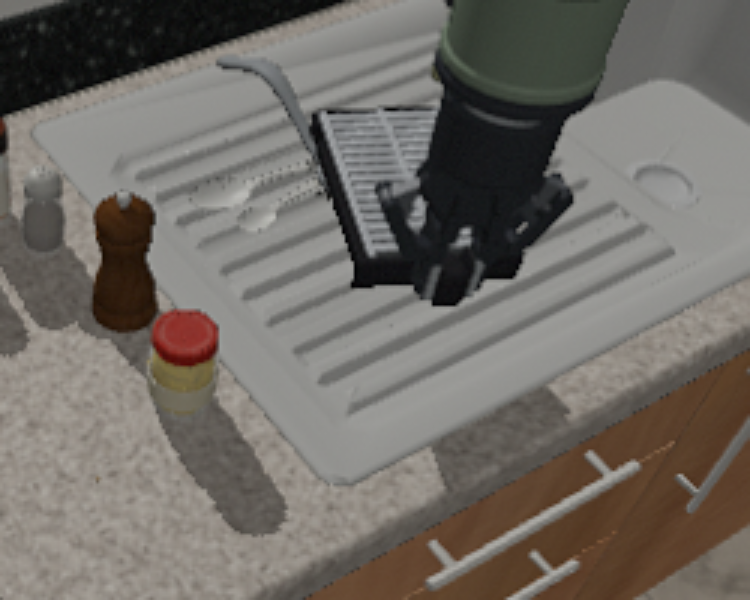

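The tray is held and looks level. Its near edge is at (430,265) in the crop, and the jar and mill haven't moved. I'll measure its pose in hand.

```bash
cat >> h.py <<'E'
def trayfit(c="scene",zlo=None,pic=None):
    p,d=eyes.camera(c);P=cloud(c,d)
    if pic: cv2.imwrite(pic,p)
    r=models.cut_out(c,"tray")
    if not r: print("no tray");return
    m=cv2.erode((r[0]["mask"]&(d>0)).astype(np.uint8),np.ones((3,3)))>0
    Q=P[m]; s=sense();q=s["tcp_rot"];M=R.from_quat([q[1],q[2],q[3],q[0]]).as_matrix()
    L=(Q-s["tool_pos"])@M   # tool frame: x fwd, y right, z down
    k=(L[:,0]>.02)&(L[:,0]<.195)&(abs(L[:,1])<.062)&(L[:,2]>.03)&(L[:,2]<.075)
    G=L[k]
    for _ in range(4):
        A=np.c_[G[:,0],G[:,1],np.ones(len(G))];co=np.linalg.lstsq(A,G[:,2],rcond=None)[0]
        e=G[:,2]-A@co;G=G[abs(e)<max(.0015,1.5*e.std())]
    print("conf",round(r[0]["conf"],2),len(G),"slope pitch deg(+ = rear down)",np.degrees(co[0]).round(2),"roll",np.degrees(co[1]).round(2),"z0(top below tcp at grip)",co[2].round(4),"at x=.19",(co[2]+.19*co[0]).round(4))
    B=L[(abs(L[:,2]-.055)<.03)]
    print("rect tool frame",cv2.minAreaRect((B[:,:2]*1000).astype(np.float32)),"x max",np.percentile(B[:,0],99.5).round(4))
    for a,b in((.02,.06),(.06,.1),(.1,.14),(.14,.185)):
        S=B[(B[:,0]>a)&(B[:,0]<b)]
        if len(S)>20: print(a,b,"y range",np.percentile(S[:,1],[1,99]).round(4))
E
python3 - <<'E'
from h import *
trayfit("scene")
E
```

```text
conf 0.58 704 slope pitch deg(+ = rear down) 0.07 roll -0.51 z0(top below tcp at grip) 0.0534 at x=.19 0.0536
rect tool frame ((92.92166137695312, -0.3085746765136719), (211.99725341796875, 123.03947448730469), 0.7112784385681152) x max 0.1971
0.02 0.06 y range [-0.061   0.0233]
0.06 0.1 y range [-0.0606 -0.0022]
0.1 0.14 y range [-0.0609  0.0115]
0.14 0.185 y range [-0.0606  0.0352]
```

Run:
```python
from h import *
go(.44,-.16,.24,-20)
go(.362,.226,.24,3.5)
```

```text
at [ 0.462  -0.1838  0.2097] yaw -25.18 shift cm [-3.   -1.22 -3.03] turn -5.18 tilt [-4.e-04  1.e-04 -1.e+00] F [ 0.07  0.14 -1.94] w 0.0227 t 6.05
at [ 0.462  -0.1838  0.2097] yaw -25.18 shift cm [-26.49 -32.83  -3.03] turn -28.68 tilt [-4.e-04  1.e-04 -1.e+00] F [ 0.07  0.14 -1.94] w 0.0227 t 6.05
```

Emit:
{"name": "send_rows", "arguments": {"motion": [[-0.5,-0.3,-1,0,1.5],[-1.3,-1,-2,-0.5,1.5],[-2.5,-2.2,-3,-1.5,1.5],[-3.8,-3.7,-3,-3,1.5],[-5.1,-5.4,-3,-4.6,1.5],[-6.6,-7.2,-3,-6.3,1.5],[-8.1,-9,-3,-8,1.5],[-9.6,-10.9,-3,-9.8,1.5],[-11.1,-12.8,-3,-11.5,1.5],[-12.6,-14.8,-3,-13.2,1.5],[-13.8,-16.3,-3,-14.6,1.5],[-14.4,-17.2,-3,-15.4,1.5]]}}

```text
clock: 7.25
tool_pos: [0.4042, 0.0348, 0.2407]
tcp_rot: [-0.0, 0.996, -0.084, 0.0]
force: [-0.5, -0.1, -3.2]
width: 0.0224
```

Run:
```python
from h import *
go(.362,.226,.24,3.5);go(.362,.226,.14,3.5)
p,d=eyes.camera("scene");cv2.imwrite("pics/scene4.png",p)
```

```text
at [0.4042 0.0348 0.2407] yaw -9.6 shift cm [ -7.35 -18.14   0.07] turn -13.1 tilt [ 9.e-04  4.e-04 -1.e+00] F [-0.48 -0.11 -3.22] w 0.0224 t 7.25
at [0.4042 0.0348 0.2407] yaw -9.6 shift cm [ -7.36 -18.14  10.07] turn -13.1 tilt [ 9.e-04  4.e-04 -1.e+00] F [-0.48 -0.11 -3.22] w 0.0224 t 7.25
```

View pics/scene4.png

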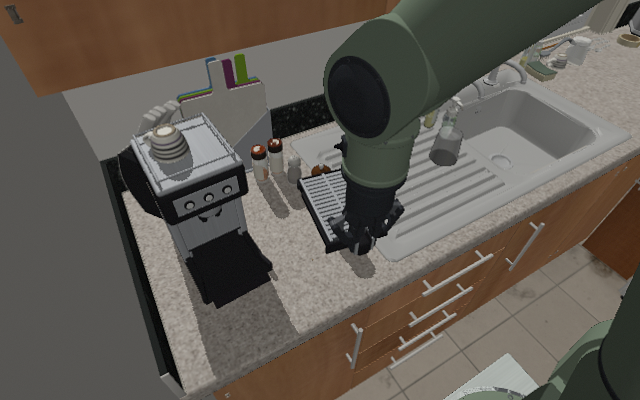

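The scene picture shows the tray at (330,205), carried above the jar and mill. The machine at (215,200) lies ahead to the left and the path is clear.

Emit:
{"name": "send_rows", "arguments": {"motion": [[-0.8,-1.7,0,-1.2,1.5],[-1.5,-3.6,0,-2.6,1.5],[-2.3,-5.5,0,-4,1.5],[-3,-7.4,0,-5.4,1.5],[-3.8,-9.3,0,-6.8,1.5],[-4.5,-11.2,0,-8.1,1.5],[-5.3,-13,0,-9.5,1.5],[-6,-14.8,0,-10.8,1.5],[-6.7,-16.4,0.5,-11.9,1.5],[-7.1,-17.4,1.5,-12.6,1.5],[-7.3,-18.1,3,-13.1,1.5],[-7.3,-18.1,4.5,-13.1,1.5]]}}

```text
clock: 8.5
tool_pos: [0.3638, 0.2244, 0.1943]
tcp_rot: [-0.0, 1.0, 0.029, 0.0]
force: [0.2, -0.8, -3.6]
width: 0.0224
```

Run:
```python
from h import *
go(.362,.226,.115,3.5);
trayfit("scene",pic="pics/scene5.png"); trayfit("top",pic="pics/top5.png")
go(.362,.226,.115,3.5);
```

```text
at [0.3638 0.2244 0.1943] yaw 3.37 shift cm [-0.17 -0.17  7.93] turn -0.13 tilt [ 5.e-04  4.e-04 -1.e+00] F [ 0.18 -0.81 -3.63] w 0.0224 t 8.5
conf 0.92 681 slope pitch deg(+ = rear down) 0.02 roll -3.31 z0(top below tcp at grip) 0.0497 at x=.19 0.0498
rect tool frame ((90.43290710449219, -41.55567932128906), (68.30535125732422, 215.84210205078125), 80.21321868896484) x max 0.1973
0.02 0.06 y range [-0.0615 -0.0352]
0.06 0.1 y range [-0.0609 -0.0252]
0.1 0.14 y range [-0.0604 -0.0275]
0.14 0.185 y range [-0.0607 -0.0234]
no tray
at [0.3638 0.2234 0.195 ] yaw 3.27 shift cm [-0.16 -0.27  8.  ] turn -0.23 tilt [-4.e-04 -6.e-04 -1.e+00] F [ 0.4  -0.24 -3.4 ] w 0.0223 t 8.7
```

View pics/scene5.png

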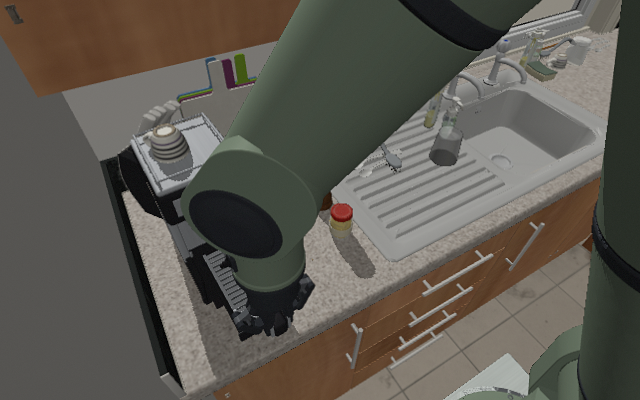

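View pics/top5.png

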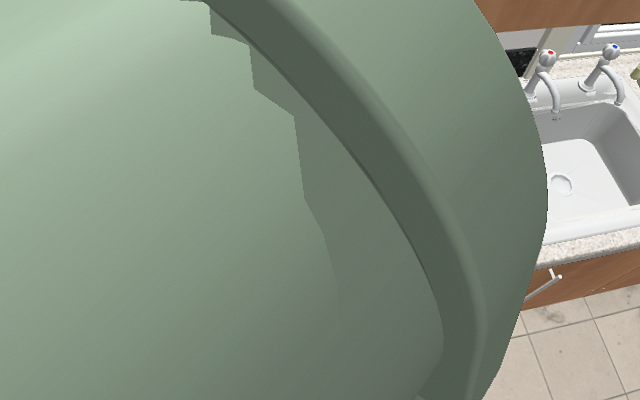

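The scene picture shows the tray at (225,280) in front of the ledge. The wrist housing at (235,220) hides part of the machine. I'll check how far the wrist protrudes forward compared with the brewing head.

Run:
```python
from h import *
p,d=eyes.camera("scene");P=cloud("scene",d)
s=sense()
hsv=p.astype(int)
L=P-s["tool_pos"]; ok=(d>0)&(d<np.inf)
K=ok&(abs(L[...,0])<.25)&(abs(L[...,1])<.25)
# arm region pixel box
K[:, :180]=False; K[:,330:]=False; K[:150]=False
for z in np.arange(-.02,.5,.03):
    S=L[K&(abs(L[...,2]-z)<.015)]
    if len(S)>20: print(round(z+s["tool_pos"][2],3),round(z,3),len(S),"dx",np.percentile(S[:,0],[1,50,99]).round(3),"dy",np.percentile(S[:,1],[1,99]).round(3))
print(s["joint_positions"].round(3))
```

```text
0.175 -0.02 432 dx [-0.015 -0.008  0.011] dy [-0.049  0.047]
0.205 0.01 597 dx [-0.019 -0.009  0.24 ] dy [-0.063  0.076]
0.235 0.04 467 dx [-0.019 -0.003  0.237] dy [-0.062  0.071]
0.265 0.07 590 dx [-0.037 -0.029  0.248] dy [-0.03   0.061]
0.295 0.1 210 dx [-0.037 -0.033  0.247] dy [-0.02   0.036]
0.325 0.13 1005 dx [-0.047 -0.039 -0.002] dy [-0.04   0.047]
0.355 0.16 1100 dx [-0.045 -0.038 -0.004] dy [-0.035  0.057]
0.385 0.19 554 dx [-0.046 -0.039 -0.004] dy [-0.033  0.049]
0.415 0.22 698 dx [-0.071 -0.048 -0.   ] dy [0.005 0.071]
0.445 0.25 1955 dx [-0.08  -0.052  0.004] dy [-0.004  0.075]
0.475 0.28 3494 dx [-0.089 -0.052  0.   ] dy [-0.014  0.072]
0.505 0.31 3502 dx [-0.091 -0.058 -0.012] dy [-0.03   0.061]
0.535 0.34 3141 dx [-0.093 -0.068 -0.027] dy [-0.025  0.046]
0.565 0.37 255 dx [-0.095 -0.088 -0.074] dy [-0.023  0.002]
[-0.617  0.394 -0.091  2.195  0.067  0.555 -2.271]
```

Run:
```python
from h import *
for c in("scene","top"):
    d=np.load(f"{c}0.npy");P=cloud(c,d)
    S=P[(P[...,0]>.55)&(P[...,0]<.85)&(P[...,1]>.12)&(P[...,1]<.36)&(P[...,2]>.285)&(P[...,2]<.5)]
    for z in np.arange(.29,.45,.015):
        q=S[abs(S[:,2]-z)<.0075]
        if len(q)>10: print(c,z.round(3),len(q),np.percentile(q[:,:2],[1,99],axis=0).round(3).tolist())
```

```text
scene 0.29 1075 [[0.615, 0.175], [0.835, 0.319]]
scene 0.305 663 [[0.667, 0.229], [0.829, 0.303]]
scene 0.32 468 [[0.671, 0.245], [0.784, 0.295]]
scene 0.335 102 [[0.678, 0.252], [0.715, 0.287]]
top 0.29 1008 [[0.612, 0.173], [0.837, 0.317]]
top 0.305 576 [[0.665, 0.228], [0.821, 0.3]]
top 0.32 448 [[0.669, 0.242], [0.78, 0.291]]
top 0.335 100 [[0.676, 0.25], [0.713, 0.286]]
```

Emit:
{"name": "send_rows", "arguments": {"motion": [[-0.1,-0.2,1.5,-0.2,1.5],[-0.1,-0.2,3.5,-0.2,1.5],[-0.1,-0.2,5.5,-0.2,1.5],[-0.1,-0.2,7.5,-0.2,1.5],[-0.1,-0.2,9,-0.2,1.5],[-0.1,-0.2,10,-0.2,1.5],[-0.1,-0.2,10.4,-0.2,1.5],[-0.1,-0.2,10.6,-0.2,1.5],[-0.1,-0.2,10.6,-0.2,1.5]]}}

```text
clock: 9.65
tool_pos: [0.3629, 0.2259, 0.0893]
tcp_rot: [-0.0, 1.0, 0.031, 0.0]
force: [0.3, 0.1, -4.0]
width: 0.0226
```

Run:
```python
from h import *
go(.363,.2258,.0855,3.5);
trayfit("scene",pic="pics/scene6.png")
p,d=eyes.camera("scene");cv2.imwrite("pics/scene6.png",cv2.resize(p[180:380,150:400],None,fx=3,fy=3))
```

```text
at [0.3629 0.2259 0.0893] yaw 3.51 shift cm [0.01 0.01 0.38] turn 0.01 tilt [ 5.e-04  4.e-04 -1.e+00] F [ 0.33  0.1  -4.04] w 0.0226 t 9.65
conf 0.74 337 slope pitch deg(+ = rear down) -0.21 roll -7.59 z0(top below tcp at grip) 0.0483 at x=.19 0.0476
rect tool frame ((80.83746337890625, -49.79121017456055), (61.25373077392578, 209.94497680664062), 72.70136260986328) x max 0.1836
0.02 0.06 y range [-0.0583 -0.0298]
0.06 0.1 y range [-0.0589 -0.0296]
0.1 0.14 y range [-0.0585 -0.0339]
0.14 0.185 y range [-0.0584 -0.0388]
```

View pics/scene6.png

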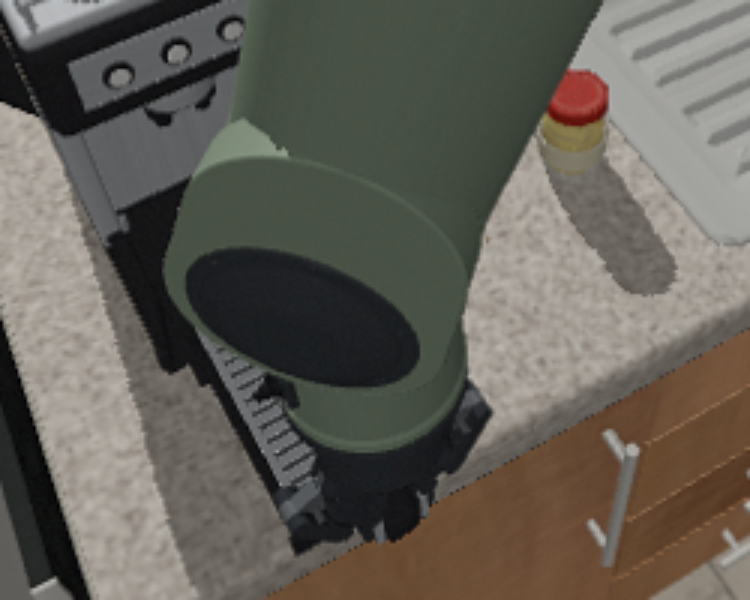

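The crop shows the tray's left edge at (205,375), just inside the left guide tip at (175,365). I'm lowering until it touches the ledge.

Emit:
{"name": "send_rows", "arguments": {"motion": [[0,0,0.1,0,1.5],[0,0,0.2,0,1.5],[0,0,0.3,0,1.5],[0,0,0.35,0,1.5],[0,0,0.35,0,1.5]]}}

```text
clock: 10.3
tool_pos: [0.3626, 0.2258, 0.0854]
tcp_rot: [-0.0, 1.0, 0.031, -0.0]
force: [-1.5, 0.3, -1.1]
width: 0.0222
```

Emit:
{"name": "send_rows", "arguments": {"motion": [[0.2,0,0,0,1.5],[0.5,0,0,0,1.5],[0.8,0,0,0,1.5],[1.1,0,0,0,1.5],[1.4,0,0,0,1.5],[1.7,0,0,0,1.5],[2,0,0,0,1.5]]}}

```text
clock: 11.0
tool_pos: [0.3829, 0.227, 0.0854]
tcp_rot: [-0.0, 1.0, 0.031, -0.0]
force: [-0.5, -0.8, -1.4]
width: 0.0228
```

Run:
```python
from h import *
go(.363,.2258,.0855,3.5);s=sense();print(s["ft_torque"])
```

```text
at [0.3829 0.227  0.0854] yaw 3.51 shift cm [-1.99  0.   -0.01] turn 0.01 tilt [-0.  0. -1.] F [-0.54 -0.83 -1.38] w 0.0228 t 11.0
[0.09834822 0.19260151 0.07472829]
```

Emit:
{"name": "send_rows", "arguments": {"motion": [[0.2,0,0,0,1.5],[0.4,0,0,0,1.5],[0.6,0,0,0,1.5],[0.8,0,0,0,1.5],[1,0,0,0,1.5],[1.2,0,0,0,1.5]]}}

```text
clock: 11.6
tool_pos: [0.3947, 0.2278, 0.0854]
tcp_rot: [-0.0, 1.0, 0.031, -0.0]
force: [-1.1, -0.2, -0.8]
width: 0.0224
```

Run:
```python
from h import *
s=sense();print(s["force"],s["ft_torque"],s["tool_pos"])
```

```text
[-1.08664621 -0.16677086 -0.75052064] [0.05476719 0.22539193 0.04459838] [0.39468725 0.22780529 0.08540587]
```

Emit:
{"name": "send_rows", "arguments": {"motion": [[0.2,0,0,0,1.5],[0.4,0,0,0,1.5],[0.6,0,0,0,1.5],[0.8,0,0,0,1.5],[1,0,0,0,1.5],[1.2,0,0,0,1.5]]}}

```text
clock: 12.2
tool_pos: [0.4067, 0.2285, 0.0854]
tcp_rot: [-0.0, 1.0, 0.031, -0.0]
force: [-1.3, -0.8, -0.3]
width: 0.0223
```

Run:
```python
from h import *
s=sense();print(s["force"],s["ft_torque"],s["tool_pos"])
```

```text
[-1.25533468 -0.8260277  -0.30685154] [0.10484239 0.26710897 0.06276667] [0.40668561 0.22852528 0.08542836]
```

Emit:
{"name": "send_rows", "arguments": {"motion": [[0.3,0,0,0,1.5],[0.6,0,0,0,1.5],[0.9,0,0,0,1.5],[1.2,0,0,0,1.5],[1.5,0,0,0,1.5],[1.8,0,0,0,1.5],[2.1,0,0,0,1.5],[2.4,0,0,0,1.5]]}}

```text
clock: 13.0
tool_pos: [0.4307, 0.23, 0.0854]
tcp_rot: [0.0, 1.0, 0.031, -0.0]
force: [-1.8, 0.2, 0.7]
width: 0.0224
```

Emit:
{"name": "send_rows", "arguments": {"motion": [[0.3,0,0,0,1.5],[0.6,0,0,0,1.5],[0.9,0,0,0,1.5],[1.2,0,0,0,1.5],[1.5,0,0,0,1.5],[1.8,0,0,0,1.5],[2.1,0,0,0,1.5],[2.4,0,0,0,1.5]]}}

```text
clock: 13.8
tool_pos: [0.4546, 0.2315, 0.0854]
tcp_rot: [0.0, 1.0, 0.031, -0.0]
force: [-2.8, -0.1, 2.6]
width: 0.0222
```

Run:
```python
from h import *
go(.47,.2325,.0854,3.5);s=sense();print(s["ft_torque"])
p,d=eyes.camera("scene");cv2.imwrite("pics/scene7.png",cv2.resize(p[150:350,120:370],None,fx=3,fy=3))
```

```text
at [0.4546 0.2315 0.0854] yaw 3.52 shift cm [ 1.54 -0.01  0.  ] turn 0.02 tilt [-1.e-04 -0.e+00 -1.e+00] F [-2.77 -0.07  2.61] w 0.0222 t 13.8
[0.02786121 0.44693749 0.00496934]
```

View pics/scene7.png

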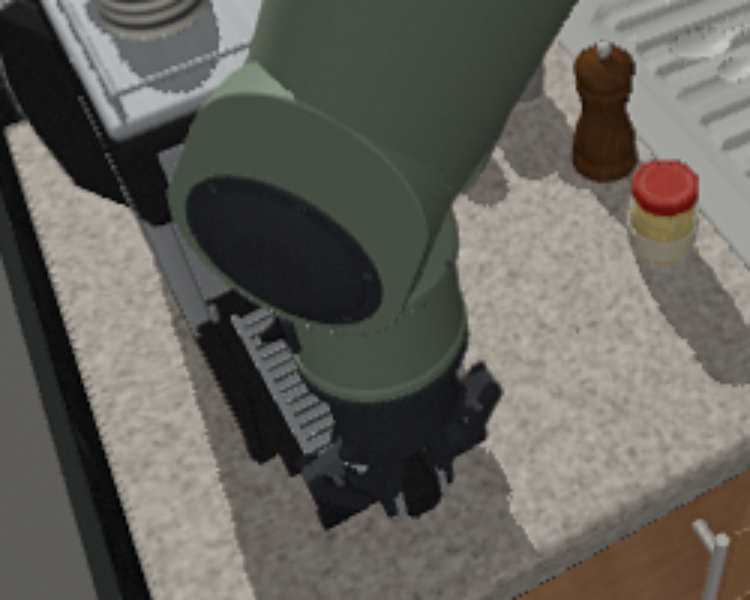

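The crop shows the tray between the guides with its rear at the bay mouth, around (230,310). The wrist is clear of the head and the bystanders haven't moved. I'll ease the downward pressure slightly and feel the way in.

Emit:
{"name": "send_rows", "arguments": {"motion": [[0.2,0,-0.03,0,1.5],[0.4,0,-0.03,0,1.5],[0.6,0,-0.03,0,1.5],[0.8,0,-0.03,0,1.5],[1,0,-0.03,0,1.5]]}}

```text
clock: 14.35
tool_pos: [0.4646, 0.2321, 0.0857]
tcp_rot: [0.0, 1.0, 0.031, 0.0]
force: [-1.3, 0.2, -1.9]
width: 0.0227
```

Emit:
{"name": "send_rows", "arguments": {"motion": [[0.2,0,0,0,1.5],[0.4,0,0,0,1.5]]}}

```text
clock: 14.55
tool_pos: [0.4686, 0.2323, 0.0857]
tcp_rot: [-0.0, 1.0, 0.031, -0.0]
force: [-0.7, -0.7, -1.3]
width: 0.0225
```

Emit:
{"name": "send_rows", "arguments": {"motion": [[0.2,0,0,0,1.5],[0.4,0,0,0,1.5]]}}

```text
clock: 14.75
tool_pos: [0.4726, 0.2326, 0.0857]
tcp_rot: [-0.0, 1.0, 0.031, 0.0]
force: [-0.3, -0.8, -0.9]
width: 0.0225
```

Emit:
{"name": "send_rows", "arguments": {"motion": [[0.15,0,0,0,1.5],[0.3,0,0,0,1.5]]}}

```text
clock: 14.95
tool_pos: [0.4755, 0.2327, 0.0857]
tcp_rot: [-0.0, 1.0, 0.031, -0.0]
force: [-0.9, 0.0, -1.7]
width: 0.0228
```

Emit:
{"name": "send_rows", "arguments": {"motion": [[0.15,0,0,0,1.5],[0.3,0,0,0,1.5]]}}

```text
clock: 15.15
tool_pos: [0.4781, 0.2329, 0.0856]
tcp_rot: [0.0, 1.0, 0.031, -0.0]
force: [-3.5, 0.1, -1.0]
width: 0.0225
```

Emit:
{"name": "send_rows", "arguments": {"motion": [[0.15,0,0,0,1.5],[0.3,0,0,0,1.5]]}}

```text
clock: 15.35
tool_pos: [0.4811, 0.2331, 0.0856]
tcp_rot: [0.0, 1.0, 0.031, -0.0]
force: [-5.8, 0.6, -1.3]
width: 0.0223
```

Emit:
{"name": "send_rows", "arguments": {"motion": [[0.15,0,0,0,1.5],[0.3,0,0,0,1.5]]}}

```text
clock: 15.55
tool_pos: [0.4842, 0.2333, 0.0856]
tcp_rot: [0.0, 1.0, 0.031, -0.0]
force: [-3.9, 0.3, -1.4]
width: 0.0225
```

Emit:
{"name": "send_rows", "arguments": {"motion": [[0.1,0,0,0,1.5],[0.2,0,0,0,1.5]]}}

```text
clock: 15.75
tool_pos: [0.4867, 0.2335, 0.0857]
tcp_rot: [-0.0, 1.0, 0.031, 0.0]
force: [-0.3, -0.1, -1.8]
width: 0.0226
```

Emit:
{"name": "send_rows", "arguments": {"motion": [[0.1,0,0,0,1.5],[0.2,0,0,0,1.5]]}}

```text
clock: 15.95
tool_pos: [0.4886, 0.2335, 0.0857]
tcp_rot: [-0.0, 1.0, 0.031, 0.0]
force: [-1.7, 0.6, -1.7]
width: 0.0222
```

Emit:
{"name": "send_rows", "arguments": {"motion": [[0.1,0,0,0,1.5]]}}

```text
clock: 16.05
tool_pos: [0.4895, 0.2336, 0.0857]
tcp_rot: [-0.0, 1.0, 0.031, 0.0]
force: [-2.4, 0.5, -2.1]
width: 0.0227
```

Emit:
{"name": "send_rows", "arguments": {"motion": [[0.1,0,0,0,1.5]]}}

```text
clock: 16.15
tool_pos: [0.4905, 0.2337, 0.0857]
tcp_rot: [-0.0, 1.0, 0.031, 0.0]
force: [-1.1, 0.1, -2.3]
width: 0.0221
```

Emit:
{"name": "send_rows", "arguments": {"motion": [[0.1,0,0,0,1.5]]}}

```text
clock: 16.25
tool_pos: [0.4917, 0.2338, 0.0858]
tcp_rot: [-0.0, 1.0, 0.031, 0.0]
force: [0.8, 0.0, -2.5]
width: 0.0223
```

Emit:
{"name": "send_rows", "arguments": {"motion": [[0.05,0,0,0,1.5]]}}

```text
clock: 16.35
tool_pos: [0.4923, 0.2338, 0.0858]
tcp_rot: [-0.0, 1.0, 0.031, 0.0]
force: [2.2, 0.0, -1.5]
width: 0.0225
```

Emit:
{"name": "send_rows", "arguments": {"motion": [[0.05,0,0,0,1.5]]}}

```text
clock: 16.45
tool_pos: [0.4928, 0.2338, 0.0858]
tcp_rot: [-0.0, 1.0, 0.031, 0.0]
force: [3.3, 0.1, -2.7]
width: 0.0224
```

Emit:
{"name": "send_rows", "arguments": {"motion": [[0.05,0,0,0,1.5]]}}

```text
clock: 16.55
tool_pos: [0.4933, 0.2338, 0.0858]
tcp_rot: [-0.0, 1.0, 0.031, 0.0]
force: [2.8, 0.6, -1.5]
width: 0.0227
```

Emit:
{"name": "send_rows", "arguments": {"motion": [[0.05,0,0,0,1.5]]}}

```text
clock: 16.65
tool_pos: [0.4938, 0.2339, 0.0858]
tcp_rot: [-0.0, 1.0, 0.031, 0.0]
force: [3.9, -0.2, -2.5]
width: 0.0224
```

Emit:
{"name": "send_rows", "arguments": {"motion": [[0.05,0,0,0,1.5]]}}

```text
clock: 16.75
tool_pos: [0.4942, 0.2339, 0.0858]
tcp_rot: [-0.0, 1.0, 0.031, 0.0]
force: [5.2, 0.3, -1.9]
width: 0.0227
```

Emit:
{"name": "send_rows", "arguments": {"motion": [[0.05,0,0,0,1.5]]}}

```text
clock: 16.85
tool_pos: [0.4947, 0.2339, 0.0858]
tcp_rot: [-0.0, 1.0, 0.031, 0.0]
force: [4.2, 0.3, -2.1]
width: 0.0221
```

Emit:
{"name": "send_rows", "arguments": {"motion": [[0.05,0,0,0,1.5]]}}

```text
clock: 16.95
tool_pos: [0.4951, 0.234, 0.0858]
tcp_rot: [-0.0, 1.0, 0.031, 0.0]
force: [5.0, 0.4, -2.2]
width: 0.0226
```

Emit:
{"name": "send_rows", "arguments": {"motion": [[0.05,0,0,0,1.5]]}}

```text
clock: 17.05
tool_pos: [0.4955, 0.234, 0.0857]
tcp_rot: [-0.0, 1.0, 0.031, 0.0]
force: [3.1, -0.3, -2.2]
width: 0.0226
```

Emit:
{"name": "send_rows", "arguments": {"motion": [[0.05,0,0,0,1.5]]}}

```text
clock: 17.15
tool_pos: [0.4957, 0.234, 0.0857]
tcp_rot: [0.0, 1.0, 0.031, -0.0]
force: [1.2, -0.5, -2.3]
width: 0.0225
```

Emit:
{"name": "send_rows", "arguments": {"motion": [[0.05,0,0,0,1.5]]}}

```text
clock: 17.25
tool_pos: [0.4959, 0.234, 0.0856]
tcp_rot: [0.0, 1.0, 0.031, -0.001]
force: [-2.1, -0.2, 2.2]
width: 0.0221
```

Emit:
{"name": "send_rows", "arguments": {"motion": [[0.03,0,0,0,1.5],[0.03,0,0,0,1.5]]}}

```text
clock: 17.45
tool_pos: [0.496, 0.234, 0.0856]
tcp_rot: [0.0, 1.0, 0.031, -0.001]
force: [-4.0, -0.3, 2.4]
width: 0.0224
```

Emit:
{"name": "send_rows", "arguments": {"motion": [[0.03,0,0,0,1.5],[0.03,0,0,0,1.5]]}}

```text
clock: 17.65
tool_pos: [0.4963, 0.2341, 0.0856]
tcp_rot: [0.0, 1.0, 0.031, -0.001]
force: [-5.7, -1.2, 3.4]
width: 0.0225
```

Buffer contact is felt at about 5 N/mm. I'll relax and make a light pull test to confirm the catch holds.

Emit:
{"name": "send_rows", "arguments": {"motion": [[-0.05,0,0,0,1.5],[-0.08,0,0,0,1.5]]}}

```text
clock: 17.85
tool_pos: [0.4961, 0.234, 0.0856]
tcp_rot: [0.0, 1.0, 0.031, -0.0]
force: [-1.1, 0.2, -1.2]
width: 0.0223
```

Emit:
{"name": "send_rows", "arguments": {"motion": [[-0.04,0,0,0,1.5],[-0.04,0,0,0,1.5]]}}

```text
clock: 18.05
tool_pos: [0.4959, 0.234, 0.0857]
tcp_rot: [-0.0, 1.0, 0.031, 0.0]
force: [-0.2, 0.7, -2.5]
width: 0.0227
```

Emit:
{"name": "send_rows", "arguments": {"motion": [[-0.05,0,0,0,1.5],[-0.05,0,0,0,1.5]]}}

```text
clock: 18.25
tool_pos: [0.4957, 0.234, 0.0858]
tcp_rot: [-0.0, 1.0, 0.031, 0.0]
force: [3.1, 0.4, -2.6]
width: 0.0223
```

Emit:
{"name": "send_rows", "arguments": {"motion": [[-0.05,0,0,0,1.5],[-0.05,0,0,0,1.5]]}}

```text
clock: 18.45
tool_pos: [0.4954, 0.234, 0.0859]
tcp_rot: [-0.0, 1.0, 0.031, 0.001]
force: [5.5, 0.1, -2.8]
width: 0.0224
```

Emit:
{"name": "send_rows", "arguments": {"motion": [[0.05,0,0,0,1.5],[0.1,0,0.02,0,1.5],[0.11,0,0.03,0,1.5],[0.11,0,0.03,0,1.5]]}}

```text
clock: 18.85
tool_pos: [0.4957, 0.234, 0.0856]
tcp_rot: [0.0, 1.0, 0.031, -0.0]
force: [-0.9, -1.5, 4.7]
width: 0.0225
```

Emit:
{"name": "send_rows", "arguments": {"motion": [[0,0,-0.02,0,1.5],[0,0,-0.02,0,1.5]], "grip_force": 20}}

```text
clock: 19.05
tool_pos: [0.4958, 0.2339, 0.0856]
tcp_rot: [0.0, 1.0, 0.031, -0.0]
force: [-0.6, -0.3, 1.4]
width: 0.0226
```

Emit:
{"name": "send_rows", "arguments": {"motion": [[0,0,-0.02,0,2.2],[0,0,-0.02,0,2.4],[0,0,-0.02,0,2.6],[0,0,-0.02,0,3],[0,0,-0.02,0,3.5],[0,0,-0.02,0,4],[0,0,-0.02,0,4.5],[0,0,-0.02,0,4.5]]}}

```text
clock: 19.85
tool_pos: [0.4959, 0.234, 0.0858]
tcp_rot: [-0.0, 1.0, 0.031, -0.0]
force: [-0.4, 0.3, -0.1]
width: 0.0449
```

Emit:
{"name": "send_rows", "arguments": {"motion": [[0,0,-0.5,0,4.5],[0,0,-1.5,0,4.5],[0,0,-3,0,4.5],[0,0,-5,0,4.5],[-1,0,-7,0,4.5],[-3,0,-9,0,4.5],[-5.5,2,-11,0,4.5],[-7.5,5,-13,0,4.5],[-9,8,-14,0,4.5],[-10,12,-15,0,4.5],[-10.5,16,-15,0,4.5],[-11,20,-15,0,4.5]]}}

```text
clock: 21.05
tool_pos: [0.398, 0.0263, 0.2374]
tcp_rot: [-0.0, 1.0, 0.031, 0.001]
force: [1.0, -0.1, -0.0]
width: 0.0449
```

Run:
```python
from h import *
go(.36,.03,.23,3.5)
```

```text
at [0.398  0.0263 0.2374] yaw 3.54 shift cm [-3.78 -0.61  0.73] turn 0.04 tilt [ 2.4e-03  4.0e-04 -1.0e+00] F [ 0.98 -0.09 -0.05] w 0.0449 t 21.05
```

Emit:
{"name": "send_rows", "arguments": {"motion": [[0,4,0,0,4.5],[0,8,0,0,4.5],[0,12,0,0,4.5],[0,16,0,0,4.5],[0,20,0,0,4.5],[0,24,0,0,4.5],[0,26,0,0,4.5],[0,27,0,0,4.5],[0,27,0,0,4.5]]}}

```text
clock: 21.95
tool_pos: [0.4148, -0.2424, 0.2364]
tcp_rot: [0.0, 1.0, 0.03, 0.0]
force: [-0.4, 0.4, -0.5]
width: 0.0452
```

Run:
```python
from h import *
u=np.array([np.cos(np.radians(3.5)),np.sin(np.radians(3.5))])
for c in("scene","top"):
    p,d=eyes.camera(c);cv2.imwrite(f"pics/{c}9.png",p);P=cloud(c,d)
    for t in("tray_mid","tray_grip","mustard","mill","salt"):
        print(c,t,[(tow(c,r["point"]).round(4),round(r["conf"],2)) for r in models.pinpoint(c,t)[:1]])
    r=models.cut_out(c,"tray")
    if r:
        Q=P[r[0]["mask"]&(d>0)];Q=Q[(Q[:,2]>0)&(Q[:,2]<.05)&(Q[:,0]>.4)&(Q[:,1]>.1)]
        m=(Q[:,:2]-[.661,.244])@np.array([[u[0],-u[1]],[u[1],u[0]]])
        print(r[0]["conf"],len(Q),"machine x,y range",np.percentile(m,[1,99],axis=0).round(4).tolist(),"z",np.percentile(Q[:,2],[5,50,95]).round(4))
```

```text
scene tray_mid [(array([0.5989, 0.2409, 0.02  ]), 0.69)]
scene tray_grip [(array([0.501 , 0.2329, 0.0228]), 0.93)]
scene mustard [(array([ 0.5591, -0.0295, -0.0074]), 0.82)]
scene mill [(array([ 0.6723, -0.0454,  0.0007]), 0.73)]
scene salt [(array([ 0.7829, -0.0185,  0.0015]), 0.97)]
0.9 3766 machine x,y range [[-0.1764, -0.0576], [0.0068, 0.0602]] z [0.0225 0.0324 0.0357]
top tray_mid [(array([0.6011, 0.2421, 0.0044]), 0.69)]
top tray_grip [(array([0.4945, 0.2362, 0.0255]), 0.92)]
top mustard [(array([ 0.5603, -0.0294,  0.0011]), 0.94)]
top mill [(array([ 0.6698, -0.0434, -0.0014]), 0.97)]
top salt [(array([ 0.7788, -0.0154,  0.0015]), 0.57)]
0.63 3460 machine x,y range [[-0.1792, -0.0601], [0.0042, 0.0592]] z [0.0221 0.0317 0.0359]
```

View pics/scene9.png

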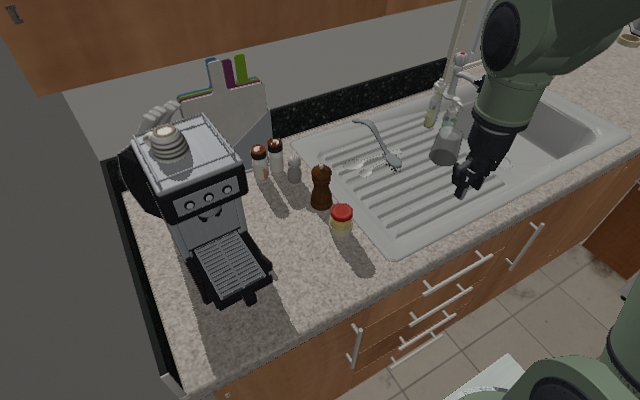

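The scene picture shows the tray in the bay, square between the guides at (232,265), with its grip at (250,297). The jar, mill and salt shaker are where they were, and the arm is clear at (480,150).

```bash
python3 -c "
from h import *
print(sense()['clock']);print(job.job_done())"
```

```text
22.65
the job is handed in; nothing more can be done
None
```

The drip tray is back in its bay and, by feel, caught and held. The gripper has let go and the job was handed in at 22.7 s. It reported no verdict.

- **Insertion:** I took the tray by its grip and carried it level over the jar. I set it on the ledge and slid it in rear end first. Nothing jammed on the way in.
- **Catch:** The rollers met the tray with its rear end about 14 mm into the bay. The push rose to about 6 N, then the tray was drawn in with up to 5 N. Buffer contact came about 19 mm after the rollers, at roughly 5 N/mm.
- **Pressing home:** I pressed to about 5.7 N, well under the limit, and then eased off. The tray held against a pull of 5.5 N, moving back only about 0.7 mm. I brought the force to near zero before opening the jaws.
- **Last checks:** In both cameras the tray sits level and square between the guides. From the grip pose, its rear end is about 34 mm past the mouth, within the 29 to 69 mm range. The jar, mill and salt shaker are where they were, within about 4 mm, which is the accuracy of the measurement.
- **Not checked directly:** The catch and buffer are out of sight, so I know them only by force. The top camera put the tray's mid-height at 4 mm where about 19 mm was expected. The scene camera (20 mm) and the depth of the grate (about 32 mm) both fit a tray lying flat on the ledge, so I took that one as a poor detection.

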